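Hang the rinsed specimen baskets up to drip

ROBOT

A 6-joint arm with a two-finger parallel gripper is mounted at the origin on the work surface. World frame = base frame: x ahead of the robot, y to its left, z up, the work surface at z = 0. Lengths are in m, angles in rad, forces in N, time in s.
With the tool pointing down it reaches from about 0.3 to 0.75 m from the base axis. Payload 8.5 kg.
Tool frame: the origin (TCP) lies between the finger pads; the fingertips stand 17 mm ahead of it and the grasp point (between the pads) lies 2 mm behind it; z points along the fingers, y is the line along which they close (so a half turn about z gives the same grasp; the last joint's range is limited). The gripper opens to 88 mm and grips with 3 to 60 N. Pads are 18 mm wide; open, the fingers measure 123 mm over their backs; the gripper's body (75 mm by 187 mm) begins 45 mm behind the grasp point.
Start: joints at [0.934, 0.381, 1.297, -0, 1.464, -0.215], TCP at [0.225, 0.502, 0.222] pointing down, gripper open.
Joint ranges: [-3.11, 3.11], [-0.89, 2.33], [0.22, 2.48], [-1.42, 4.56], [0.17, 2.85], [-2.88, 2.88]. Speed limits (rad/s): [2.39, 2.39, 3.14, 3.14, 3.14, 3.14].

INTERFACE

Orientations are given as [roll, pitch, yaw] about the fixed x, y, z axes, in that order (R = Rz(yaw) Ry(pitch) Rx(roll)).
In Python, from station import status, read_camera, camera_info, finish_job gives the robot as it stands.
- The arm moves only by the tool play_rows, never from a script. Its argument "series" is one flat list of numbers, 6 for each row, row after row: the shift along the tool's x, y, z scaled (see below), then the turn, a rotation vector about the tool's x, y, z scaled (see below). A call has exactly 10 rows; each row shifts and turns the commanded pose from where the row before left it, along the tool's axes as they then stand; what a row does not reach is not made up. The controller multiplies each number of a shift by 30 mm and each number of a turn by 0.08 rad. A row lasts 1/10 s, in which the tool goes at most 50 mm and 8.59 degrees, less where a joint would pass 70% of its speed; a pose out of reach is approached as far as the arm can. A call with a number of a shift or a turn outside -1 to 1 is refused whole. A call with a gripper value outside its range is refused whole. "fingers" is the opening, from -1 (shut) to 1 (fully open), set as the call begins (left out, the last holds). The fingers move at their own pace and stop on an object; "force" is the grip in N (left out, the last holds). Time passes only in rows, so rows that do not move let the fingers close, or fill a call up. It gives the time, the measured TCP pose, the force, the opening and the grip force at its end, in the units of the state.
- status.get_obs(): the state, without advancing time (a new reading comes with each control period).
- read_camera(name): name is "side" or "top" or "wrist"; returns (picture, depth): 400x640x3 uint8, red, green, blue; 400x640 float32, m along the optical axis (not along the pixel's ray), 0 where there is no reading.
- camera_info(name): a dict with "fx", "fy", "cx", "cy" (pixels), "D" ([k1, k2, p1, p2, k3] as OpenCV has them; the pictures are not rectified), "position" and "rotation" of the camera in the world. Camera axes: x right, y up, looking along -z (the intrinsics and any distortion apply to the point x, -y, -z); pixel columns grow to the right and rows downward; lengths in m; the calibration is good to about 2 mm. A picture is of the moment at which its call begins: read the wrist's pose just before it. camera_info takes no time and is no camera call; for the wrist camera it gives the pose at the moment of the call.
- finish_job(): hands the job in; it is judged then, once.
The state is a dict: "clock": time; "q": joint angles; "dq": joint speeds; "joint_efforts": joint torques, N m; "position": TCP position; "ee_rot": TCP orientation; "ft_force": force on the tool from outside, world axes, zero at the start; "ft_torque": the same for the moment, N m; "finger_gap": opening from 0.0 (shut) to 1.0 (fully open); "grip_force": force on a finger pad.
Only numpy, scipy, OpenCV 4.12 (cv2) and the standard library are available. Lean on these libraries where they do the work, as an engineer would, in place of code of your own. Each camera call takes 0.05 s, during which the arm holds its last target. There are 200 camera calls.

TASK

Hang the two rinsed wire baskets up to drip dry: the deep basket on the high hook and the shallow basket on the low hook, each hanging freely and level from the small raised eye in the middle of its handle. Keep the baskets upright so that the specimens stay in them, and leave the bottles, jars and beaker standing where they are.

Things in the scene. Friction and masses are not known exactly. Their poses are not given: they have to be found in the camera images.
- deep_basket: Steel wire basket, the deep one: 64 (x) x 100 (y) x 70 mm high, floor 3 mm. Origin: underside centre, z up. Stiff handle in the y-z plane: posts at y +-50 rise to a level bar at z 125 whose middle (|y| < 14) is bent up 13 mm into an eye (inverted V). Grey grip sleeves on the bar, 10 wide (x), 12 high, 28 long, centred at y +-32: grip there. Same when turned half round.
- deep_eye (a point): Centre line of the wire at the peak of the deep basket's eye, 138 mm above the basket's underside; axes as the basket's. The handle wire is 6 mm thick. Empty basket about 0.15 to 0.25 kg.
- shallow_basket: Steel wire basket, the shallow one: 64 (x) x 100 (y) x 35 mm high, floor 3 mm. Origin: underside centre, z up. Stiff handle in the y-z plane: posts at y +-50 rise to a level bar at z 85 whose middle (|y| < 14) is bent up 13 mm into an eye (inverted V). Grey grip sleeves on the bar, 10 wide (x), 12 high, 28 long, centred at y +-32: grip there. Same when turned half round.
- shallow_eye (a point): Centre line of the wire at the peak of the shallow basket's eye, 98 mm above the basket's underside; axes as the basket's. The handle wire is 6 mm thick. Empty basket about 0.15 to 0.25 kg.
- specimen_a: Mounted metal specimen lying loose in the deep basket: black disc, 25 mm diameter, 18 mm high, 20 g. Origin: centre of its underside.
- specimen_b: The second specimen in the deep basket, like specimen_a.
- specimen_c: The specimen in the shallow basket, like specimen_a.
- high_stand: Fixed drip stand, the taller: grey plate 130 (x) x 110 (y) x 8 mm, 12 mm post at x +55, 256 mm tall, with a 22 mm collar. From the collar a steel hook 8 mm thick runs level to -x, centre line at z 236, as far as x -32, then its tip turns up to x -38, top at z 262. Origin: underside centre of the plate. Yaw within +-0.35 rad: the hook points roughly to the robot.
- high_hook (a point): Point on the top surface of the high hook's level arm, above the plate's centre, z = 240 mm; axes as the stand's. The level arm runs from x = +44 mm (the collar) to x = -32 mm (upturned tip). The eye should come to rest about 5 mm above it.
- low_stand: Fixed drip stand, the shorter: grey plate 130 (x) x 110 (y) x 8 mm, 12 mm post at x +55, 151 mm tall, with a 22 mm collar. From the collar a steel hook 8 mm thick runs level to -x, centre line at z 131, as far as x -32, then its tip turns up to x -38, top at z 157. Origin: underside centre of the plate. Yaw within +-0.35 rad: the hook points roughly to the robot.
- low_hook (a point): Point on the top surface of the low hook's level arm, above the plate's centre, z = 135 mm; axes as the stand's. The level arm runs from x = +44 mm (the collar) to x = -32 mm (upturned tip). The eye should come to rest about 5 mm above it.
- amber_bottle: Bystander: amber glass bottle with a white cap, 64 mm diameter, 140 mm tall, standing. Origin: centre of the underside.
- powder_jar: Bystander: white jar with a blue lid, 60 mm diameter, 90 mm tall, standing. Origin: centre of the underside.
- beaker: Bystander: empty glass beaker, 64 mm diameter, 85 mm tall, standing. Origin: centre of the underside.
- dropper: Bystander: small amber dropper bottle, 34 mm diameter, 80 mm tall, standing. Origin: centre of the underside.
- small_jar: Bystander: small white jar with a black lid, 42 mm diameter, 55 mm tall, standing. Origin: centre of the underside.
- stirrer: Fixed bystander: white magnetic stirrer, 140 (x) x 120 (y) x 56 mm high, with a round plate on top. Origin: centre of the underside.

How it is judged:
By the outcome, as a careful person would: the job done as asked, in the order asked, and still so for the second after the job is handed in, with the robot touching nothing.
It also fails if it takes over 72 s, if anything falls off the work surface, if the arm or the gripper's body presses on something with over 40 N, if the wrist force passes 120 N, or if a joint passes its speed limit or range.

## Working session

There is one attempt and no reset: what is moved stays moved. The work goes in short steps, Python scripts to look and compute and a tool call to move; the robot and the scene stay as the last step left them, time stands still between calls to the robot, and variables do not carry over. Pictures are saved under pics/ and viewed, at most 10 in all, crops included, and the job is handed in when it is done.

Besides the shell and the picture viewer there is one more tool, called after "Emit:" as name(argument=value, ...) on one line, values as JSON. play_rows: Moves the arm, as the interface text tells. Its arguments: {"type":"object","properties":{"series":{"type":"array"},"fingers":{"type":"number"},"force":{"type":"number"}},"required":["series"]}

```bash
ls; mkdir -p pics
python3 - <<'E'
from station import *
import cv2,numpy as np
print(status.get_obs())
for n in ["side","top","wrist"]:
    i=camera_info(n)
    p,d=read_camera(n); cv2.imwrite(f"pics/{n}0.png",p[:,:,::-1]); np.save(f"pics/{n}0.npy",d)
    import pickle; pickle.dump(i,open(f"pics/{n}0.pkl","wb"))
    print(n,i)
E
```

```text
pics
{'clock': 0.0, 'q': array([ 9.33699566e-01,  3.81193873e-01,  1.29828711e+00, -5.00331587e-06,
        1.46360304e+00, -2.15272578e-01]), 'dq': array([-3.62100066e-04,  3.07097160e-04, -1.42124449e-03, -7.79007945e-04,
        3.64508323e-04, -1.19777002e-05]), 'joint_efforts': array([-9.34504824e-04, -4.37937033e+01, -2.24551588e+01,  7.11710542e-02,
        3.53465835e-02, -8.19117940e-05]), 'position': array([0.22497981, 0.50153179, 0.22163005]), 'ee_rot': array([-3.14013465e+00, -3.13717533e-04,  2.71976878e+00]), 'ft_force': array([-0.38691137, -0.07950547, -0.05365653]), 'ft_torque': array([ 0.01799711, -0.00213773,  0.02409119]), 'grip_force': 0.0, 'finger_gap': 0.9969288940149457}
side {'fx': 468.7820929841984, 'fy': 468.7820929841984, 'cx': 320.4945107716933, 'cy': 203.19678506177658, 'D': array([-0.0128693,  0.       ,  0.       ,  0.       ,  0.       ]), 'position': array([ 0.21456312, -0.83389701,  0.8668703 ]), 'rotation': array([ 0.89576333,  0.01148751, -0.35602539])}
top {'fx': 427.61684913275906, 'fy': 427.61684913275906, 'cx': 327.00855495787187, 'cy': 195.7597903898439, 'D': array([-0.08572244,  0.        ,  0.        ,  0.        ,  0.        ]), 'position': array([ 0.44444322, -0.02469115,  1.15812982]), 'rotation': array([ 0.07336637,  0.02998245, -1.54939412])}
wrist {'fx': 306.0869837166257, 'fy': 306.0869837166257, 'cx': 322.82119121895744, 'cy': 194.23958596488535, 'D': array([-0.01556819,  0.        ,  0.        ,  0.        ,  0.        ]), 'position': array([0.1612396 , 0.53085041, 0.38330031]), 'rotation': array([-2.73194973e-01,  9.45279675e-04,  1.14957660e+00])}
```

View pics/top0.png

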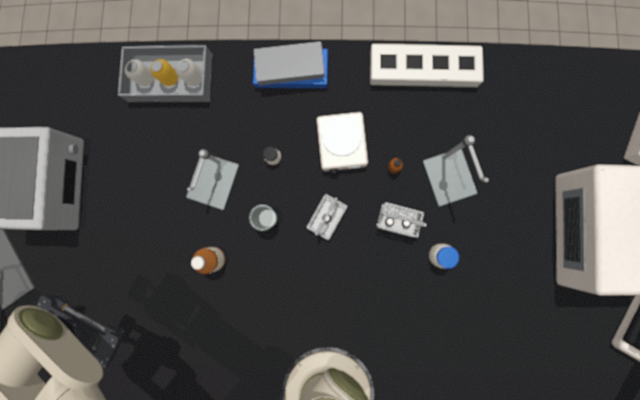

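View pics/side0.png

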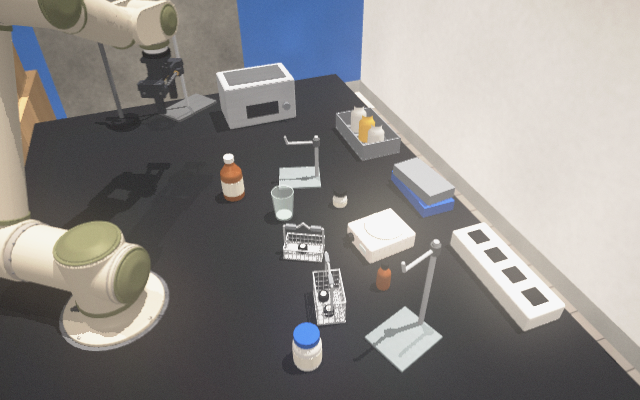

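The top view shows the deep basket, with two specimens, at about (401,220) and the shallow basket at (327,217). The high stand's plate is at (450,178) with its hook at (470–487,140–180), and the low stand's plate is at (213,180) with its hook at (190–205,153–190). The side view agrees: deep basket (328,297), shallow (304,243), high hook tip (404,267), low hook (287,138).

```bash
cat > h.py <<'E'
import cv2,numpy as np,pickle
from scipy.spatial.transform import Rotation as R
def load(n): return cv2.imread(f"pics/{n}.png"),np.load(f"pics/{n}.npy"),pickle.load(open(f"pics/{n}.pkl","rb"))
def snap(cam,n):
    from station import read_camera,camera_info
    i=camera_info(cam); p,d=read_camera(cam)
    cv2.imwrite(f"pics/{n}.png",p[:,:,::-1]); np.save(f"pics/{n}.npy",d); pickle.dump(i,open(f"pics/{n}.pkl","wb"))
K=lambda i: np.array([[i["fx"],0,i["cx"]],[0,i["fy"],i["cy"]],[0,0,1.]])
Rot=lambda i: R.from_euler("xyz",i["rotation"]).as_matrix()
def rays(i,uv):
    n=cv2.undistortPoints(np.asarray(uv,float).reshape(-1,1,2),K(i),i["D"])[:,0]
    return np.c_[n[:,0],-n[:,1],-np.ones(len(n))]@Rot(i).T
def proj(i,P):
    c=(np.atleast_2d(P)-i["position"])@Rot(i); c=c*[1,-1,-1]
    return cv2.projectPoints(c,np.zeros(3),np.zeros(3),K(i),i["D"])[0][:,0]
def cloud(d,i):
    v,u=np.mgrid[:400,:640]; r=rays(i,np.c_[u.ravel(),v.ravel()]).reshape(400,640,3)
    P=i["position"]+r*d[...,None]; P[d<=0]=np.nan; return P
def tri(obs):  # [(info,(u,v)),...] least-squares ray intersection
    A=0;b=0
    for i,uv in obs:
        r=rays(i,[uv])[0]; r/=np.linalg.norm(r); M=np.eye(3)-np.outer(r,r); A=A+M; b=b+M@i["position"]
    X=np.linalg.solve(A,b); return X,[np.round(proj(i,X)[0]-uv,1) for i,uv in obs]
E
python3 - <<'E'
from h import *
for n in ["top0","side0"]:
    im,d,i=load(n); P=cloud(d,i)
    for name,c in dict(deep=(.50,-.21),shal=(.50,-.01),high=(.6,-.35),low=(.6,.3)).items():
        if n=="side0": pass
    # project rough areas via heights
    z=P[...,2]
    print(n, np.nanmedian(z[300:,:] if n=="top0" else z[250:,200:300]))
    np.save(f"pics/{n}_P.npy",P)
P=np.load("pics/top0_P.npy")
for name,(u0,u1,v0,v1) in dict(deep=(370,432,195,245),shal=(300,355,188,245),high=(420,495,128,210),low=(180,245,143,215)).items():
    Q=P[v0:v1,u0:u1].reshape(-1,3); Q=Q[~np.isnan(Q[:,0])]
    print(name,[ (a,int(((Q[:,2]>a)&(Q[:,2]<=a+.02)).sum())) for a in np.round(np.arange(-.02,.3,.02),2)], Q[Q[:,2]>.02].mean(0).round(3))
im=load("top0")[0]; s=load("side0")[0]
a=cv2.resize(im[120:250,290:500],(800,495),interpolation=cv2.INTER_CUBIC)
cv2.imwrite("pics/c1.png",a)
cv2.imwrite("pics/c2.png",cv2.resize(s[210:370,260:460],(750,600),interpolation=cv2.INTER_CUBIC))
E
```

```text
top0 0.0006846240747384602
side0 -2.960459912543234e-05
deep [(np.float64(-0.02), 1033), (np.float64(0.0), 1541), (np.float64(0.02), 140), (np.float64(0.04), 28), (np.float64(0.06), 188), (np.float64(0.08), 2), (np.float64(0.1), 3), (np.float64(0.12), 146), (np.float64(0.14), 6), (np.float64(0.16), 0), (np.float64(0.18), 0), (np.float64(0.2), 0), (np.float64(0.22), 0), (np.float64(0.24), 0), (np.float64(0.26), 0), (np.float64(0.28), 0)] [ 0.467 -0.179  0.075]
shal [(np.float64(-0.02), 1089), (np.float64(0.0), 1685), (np.float64(0.02), 201), (np.float64(0.04), 2), (np.float64(0.06), 2), (np.float64(0.08), 138), (np.float64(0.1), 1), (np.float64(0.12), 0), (np.float64(0.14), 0), (np.float64(0.16), 0), (np.float64(0.18), 0), (np.float64(0.2), 0), (np.float64(0.22), 0), (np.float64(0.24), 0), (np.float64(0.26), 0), (np.float64(0.28), 0)] [0.472 0.01  0.057]
high [(np.float64(-0.02), 1912), (np.float64(0.0), 3823), (np.float64(0.02), 11), (np.float64(0.04), 9), (np.float64(0.06), 9), (np.float64(0.08), 9), (np.float64(0.1), 10), (np.float64(0.12), 13), (np.float64(0.14), 13), (np.float64(0.16), 14), (np.float64(0.18), 17), (np.float64(0.2), 8), (np.float64(0.22), 115), (np.float64(0.24), 146), (np.float64(0.26), 5), (np.float64(0.28), 0)] [ 0.615 -0.306  0.208]
low [(np.float64(-0.02), 1368), (np.float64(0.0), 3058), (np.float64(0.02), 10), (np.float64(0.04), 8), (np.float64(0.06), 10), (np.float64(0.08), 14), (np.float64(0.1), 2), (np.float64(0.12), 124), (np.float64(0.14), 67), (np.float64(0.16), 0), (np.float64(0.18), 0), (np.float64(0.2), 0), (np.float64(0.22), 0), (np.float64(0.24), 0), (np.float64(0.26), 0), (np.float64(0.28), 0)] [0.588 0.319 0.125]
```

View pics/c1.png

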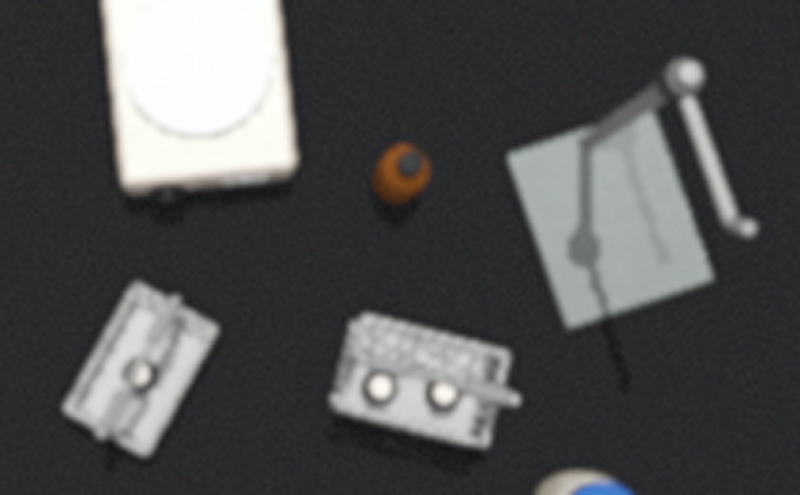

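View pics/c2.png

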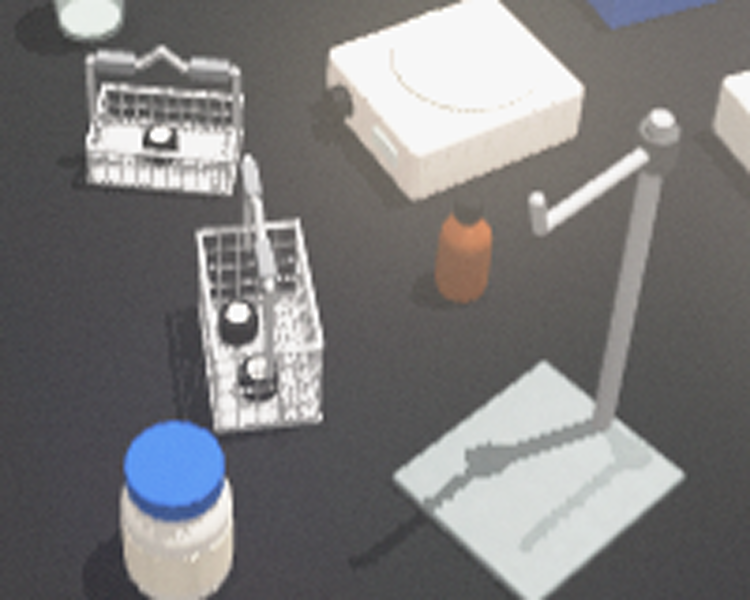

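The crops show the deep handle running from (350,345) to (515,400) in the top crop, with the jar at its lower right. The shallow handle runs from (110,430) to (175,300). The high hook runs from its post at (685,75) to its tip at (748,228). Next I fit poses from the depth of both cameras.

```bash
cat > fit.py <<'E'
from h import *
def line(Q):
    for _ in range(3):
        c=Q.mean(0); d=np.linalg.svd(Q-c)[2][0]; d*=np.sign(d[1]) if abs(d[1])>abs(d[0]) else np.sign(d[0])
        r=np.linalg.norm((Q-c)-np.outer((Q-c)@d,d),axis=1); Q=Q[r<.009]
    t=(Q-c)@d; a,b=np.percentile(t,[1,99]); return c+d*(a+b)/2,d,b-a,len(Q)
boxes=dict(deep=((.38,.53),(-.27,-.10),(.117,.131)),shal=((.38,.57),(-.08,.08),(.077,.091)),
 highh=((.5,.75),(-.45,-.2),(.228,.246)),lowh=((.45,.75),(.2,.42),(.123,.141)))
for n in ["top0","side0"]:
    P=np.load(f"pics/{n}_P.npy").reshape(-1,3)
    for k,(bx,by,bz) in boxes.items():
        m=np.all([(P[:,j]>b[0])&(P[:,j]<b[1]) for j,b in enumerate((bx,by,bz))],0); Q=P[m]
        if len(Q)<10: print(n,k,len(Q)); continue
        c,d,L,N=line(Q); print(n,k,c.round(4),d.round(3),"yaw",round(np.arctan2(d[1],d[0]),3),"L",round(L,3),N)
    for k,(bx,by) in dict(high=((.45,.75),(-.42,-.18)),low=((.45,.75),(.2,.42))).items():
        im=load(n)[0].reshape(-1,3).astype(int); 
        m=(P[:,0]>bx[0])&(P[:,0]<bx[1])&(P[:,1]>by[0])&(P[:,1]<by[1])&(P[:,2]<.02)&(im.min(1)>95); Q=P[m]
        (cx,cy),(w,h),a=cv2.minAreaRect(Q[:,:2].astype(np.float32)); print(n,k,"plate",round(cx,4),round(cy,4),round(w,3),round(h,3),round(np.radians(a),3),Q[:,2].mean().round(4))
        m=(P[:,0]>bx[0])&(P[:,0]<bx[1])&(P[:,1]>by[0])&(P[:,1]<by[1])&(P[:,2]>.03); Q=P[m]
        hi=Q[Q[:,2]>np.percentile(Q[:,2],99)-.006]; print("   max z",Q[:,2].max().round(4),"low post/xy",Q[Q[:,2]<.1].mean(0).round(3))
E
python3 fit.py
```

```text
top0 deep [ 0.467  -0.1782  0.1286] [ 0.239  0.971 -0.001] yaw 1.329 L 0.103 91
top0 shal [0.4721 0.0099 0.0885] [ 0.882 -0.47  -0.007] yaw -0.49 L 0.103 78
top0 highh [ 0.6009 -0.3122  0.2389] [ 0.92   0.393 -0.003] yaw 0.404 L 0.094 161
top0 lowh [0.5774 0.322  0.1341] [ 0.939 -0.345 -0.   ] yaw -0.352 L 0.093 120
top0 high plate 0.5673 -0.2897 0.153 0.31 0.588 0.0071
   max z 0.2636 low post/xy [ 0.535 -0.238  0.061]
top0 low plate 0.5527 0.2934 0.212 0.142 1.22 0.0076
   max z 0.1564 low post/xy [0.563 0.273 0.072]
side0 deep [ 0.4652 -0.1844  0.1282] [0.241 0.97  0.017] yaw 1.327 L 0.1 112
side0 shal [0.4708 0.0076 0.0861] [ 0.888 -0.46   0.006] yaw -0.478 L 0.101 148
side0 highh [ 0.5978 -0.3192  0.2384] [0.959 0.285 0.005] yaw 0.289 L 0.098 211
side0 lowh [0.5772 0.32   0.1321] [ 0.936 -0.352 -0.004] yaw -0.359 L 0.099 107
side0 high plate 0.5998 -0.287 0.213 0.299 1.57 0.0071
   max z 0.2611 low post/xy [ 0.554 -0.24   0.059]
side0 low plate 0.6005 0.3082 0.215 0.299 1.564 0.0061
   max z 0.1557 low post/xy [0.578 0.281 0.065]
```

```bash
cat > fit2.py <<'E'
from h import *
from scipy.optimize import least_squares
import sys
def cap(P,a,b,r):
    a,b=np.array(a,float),np.array(b,float); d=b-a; t=np.clip((P-a)@d/(d@d),0,1); return np.linalg.norm(P-a-t[:,None]*d,axis=1)-r
def stand(P,h):
    return np.min([cap(P,(.055,0,0),(.055,0,h+.014),.006),cap(P,(.044,0,h-.006),(.044,0,h-.006),.0) ,cap(P,(.05,0,h-.006),(-.032,0,h-.006),.004),cap(P,(-.032,0,h-.006),(-.038,0,h+.018),.004)],0)
def stand(P,h):
    z=h-.004
    return np.min(np.abs([cap(P,(.055,0,0),(.055,0,z+.016),.006),np.maximum(np.hypot(P[:,0]-.055,P[:,1])-.011,np.abs(P[:,2]-z)-.011),cap(P,(.05,0,z),(-.032,0,z),.004),cap(P,(-.032,0,z),(-.038,0,z+.022),.004)]),0)
def handle(P,b):
    s=[cap(P,(0,y,b),(0,y*14/50,b),.003) for y in(-.05,.05)]+[cap(P,(0,y,b),(0,0,b+.013),.003) for y in(-.014,.014)]+[cap(P,(0,y,b),(0,y*.46/.18,b),.0055) for y in(-.018,.018)]+[cap(P,(0,y,b),(0,y,0.0),.003) for y in(-.05,.05)]
    return np.min(np.abs(s),0)
def fit(P,f,g,zmin,R0,zfree=True):
    P=P[~np.isnan(P[:,0])]
    for it in range(4):
        c,s=np.cos(g[2]),np.sin(g[2]); M=np.array([[c,-s,0],[s,c,0],[0,0,1]])
        L=(P-[g[0],g[1],0])@M; 
        m=(np.hypot(L[:,0],L[:,1])<R0)&(P[:,2]>zmin)
        if it>1: m&=f(L)<.012
        Q=P[m]
        def res(p):
            c,s=np.cos(p[2]),np.sin(p[2]); M=np.array([[c,-s,0],[s,c,0],[0,0,1]]); return f((Q-[p[0],p[1],p[3]])@M)
        r=least_squares(res,list(g[:3])+[0],loss="soft_l1",f_scale=.003); g=r.x
    return g.round(4),len(Q),np.sqrt(np.mean(res(r.x)**2)).round(4)
if __name__=="__main__":
  for n in sys.argv[1:]:
    P=cloud(*load(n)[1:]).reshape(-1,3)
    for k,f,g,zm,R0 in [("high",lambda L:stand(L,.24),(.593,-.312,.33),.2,.085),("low",lambda L:stand(L,.135),(.575,.321,-.34),.1,.085),
      ("deep",lambda L:handle(L,.125),(.466,-.181,-.24),.1,.065),("shal",lambda L:handle(L,.085),(.4715,.009,1.09-3.14159),.06,.065)]:
        print(n,k,*fit(P,f,g,zm,R0))
E
python3 fit2.py top0 side0
python3 - <<'E'
from h import *
for n in ["top0","side0"]:
    im,d,i=load(n); P=np.load(f"pics/{n}_P.npy")
    for k,c in dict(high=(.593,-.312),low=(.575,.321)).items():
        ok=(np.hypot(P[...,0]-c[0],P[...,1]-c[1])<.095)&(P[...,2]<.02)&(P[...,2]>.002)
        ok=cv2.morphologyEx(ok.astype(np.uint8),cv2.MORPH_CLOSE,np.ones((3,3))); ok=cv2.morphologyEx(ok,cv2.MORPH_OPEN,np.ones((5,5)))
        l=cv2.connectedComponentsWithStats(ok); j=1+np.argmax(l[2][1:,4]); Q=P[l[1]==j]
        (x,y),s,a=cv2.minAreaRect(Q[:,:2].astype(np.float32)); print(n,k,"plate",round(x,4),round(y,4),np.round(s,3),round(np.radians(a),3))
E
```

```text
top0 high [ 0.5869 -0.3195  0.3545  0.0009] 274 0.0012
top0 low [ 0.5642  0.3276 -0.3101  0.0008] 193 0.0013
top0 deep [ 0.4682 -0.1789 -0.2432  0.0023] 155 0.0009
top0 shal [ 0.4722  0.0099 -2.0525  0.0022] 141 0.001
side0 high [ 5.860e-01 -3.206e-01  3.423e-01 -4.000e-04] 390 0.001
side0 low [ 0.5649  0.3259 -0.3246  0.    ] 177 0.0016
side0 deep [ 0.4659 -0.181  -0.2307  0.001 ] 178 0.0009
side0 shal [ 4.7090e-01  8.7000e-03 -2.0405e+00  1.1000e-03] 205 0.0011
top0 high plate 0.5816 -0.3137 [0.156 0.141] 0.209
top0 low plate 0.5689 0.3248 [0.106 0.134] 1.152
side0 high plate 0.5803 -0.3184 [0.15  0.108] 0.491
side0 low plate 0.5128 0.3108 [0.197 0.126] 0.673
```

```bash
cat > mv.py <<'E'
import numpy as np
from station import status
# constant row, repeated N times, from the present (or given) pose to a target [x,y,z,yaw], tool pointing down
def T(yaw): c,s=np.cos(yaw),np.sin(yaw); return np.array([[c,s,0],[s,-c,0],[0,0,-1]])
def cur():
    o=status.get_obs(); return np.r_[o["position"],o["ee_rot"][2]]
def row(c,t,N):
    d=(t[3]-c[3]+np.pi)%(2*np.pi)-np.pi; a=d/N
    s=np.linalg.solve(sum(T(c[3]+k*a) for k in range(N)),np.array(t[:3])-c[:3])
    r=np.round(np.r_[s/.03,0,0,-a/.08],2)
    pts=[c[:3]]; y=c[3]
    for k in range(N): pts.append(pts[-1]+T(y)@r[:3]*.03); y-=r[5]*.08
    e=np.r_[pts[-1],y]; pts=np.array(pts)
    print(N,"rows of",r.tolist(),"end",e.round(4),"mid",pts[N//4].round(3),pts[N//2].round(3),pts[3*N//4].round(3)); return e
E
python3 - <<'E'
from mv import *
from h import *
c=cur(); print(c)
b=np.array([.467,-.18]); y=1.334; g=b-.033*np.array([np.cos(y),np.sin(y)]); print(g)
row(c,[*g,.19,y],30)
row(c,[*g,.19,y],20)
P=np.load("pics/top0_P.npy")
for k,u,v in [("amber",205,260),("jar",447,257),("beaker",263,218),("drop",396,165),("smalljar",271,155)]: print(k,P[v-3:v+4,u-3:u+4].reshape(-1,3).mean(0).round(3))
E
```

```text
[0.22504576 0.50161753 0.2218019  2.71983576]
[ 0.45925854 -0.21207912]
30 rows of [-0.89, -0.15, 0.04, 0.0, 0.0, 0.58] end [ 0.4528 -0.2112  0.1858  1.3278] mid [0.366 0.376 0.213] [0.468 0.187 0.204] [ 0.496 -0.     0.195]
20 rows of [-1.34, -0.23, 0.05, 0.0, 0.0, 0.87] end [ 0.46   -0.2124  0.1918  1.3278] mid [0.376 0.366 0.214] [0.472 0.187 0.207] [ 0.501 -0.014  0.199]
amber [0.356 0.304 0.12 ]
jar [ 0.376 -0.292  0.089]
beaker [0.465 0.184 0.005]
drop [ 0.606 -0.166  0.068]
smalljar [0.629 0.159 0.055]
```

Emit:
play_rows(series=[-0.89, -0.15, 0.03, 0, 0, 0.58, -0.89, -0.15, 0.03, 0, 0, 0.58, -0.89, -0.15, 0.03, 0, 0, 0.58, -0.89, -0.15, 0.03, 0, 0, 0.58, -0.89, -0.15, 0.03, 0, 0, 0.58, -0.89, -0.15, 0.03, 0, 0, 0.58, -0.89, -0.15, 0.03, 0, 0, 0.58, -0.89, -0.15, 0.03, 0, 0, 0.58, -0.89, -0.15, 0.03, 0, 0, 0.58, -0.89, -0.15, 0.03, 0, 0, 0.58], fingers=0, force=50)

```text
clock: 1.15
position: [0.4131, 0.3087, 0.213]
ee_rot: [-3.141, -0.0, 2.254]
ft_force: [-0.8, 0.4, -0.6]
finger_gap: 0.503
grip_force: 0.0
```

Emit:
play_rows(series=[-0.89, -0.15, 0.03, 0, 0, 0.58, -0.89, -0.15, 0.03, 0, 0, 0.58, -0.89, -0.15, 0.03, 0, 0, 0.58, -0.89, -0.15, 0.03, 0, 0, 0.58, -0.89, -0.15, 0.03, 0, 0, 0.58, -0.89, -0.15, 0.03, 0, 0, 0.58, -0.89, -0.15, 0.03, 0, 0, 0.58, -0.89, -0.15, 0.03, 0, 0, 0.58, -0.89, -0.15, 0.03, 0, 0, 0.58, -0.89, -0.15, 0.03, 0, 0, 0.58])

```text
clock: 2.15
position: [0.4943, 0.053, 0.204]
ee_rot: [-3.141, -0.0, 1.79]
ft_force: [0.3, -0.6, -0.1]
finger_gap: 0.498
grip_force: 0.0
```

Emit:
play_rows(series=[-0.89, -0.15, 0.03, 0, 0, 0.58, -0.89, -0.15, 0.03, 0, 0, 0.58, -0.89, -0.15, 0.03, 0, 0, 0.58, -0.89, -0.15, 0.03, 0, 0, 0.58, -0.89, -0.15, 0.03, 0, 0, 0.58, -0.89, -0.15, 0.03, 0, 0, 0.58, -0.89, -0.15, 0.03, 0, 0, 0.58, -0.89, -0.15, 0.03, 0, 0, 0.58, -0.89, -0.15, 0.03, 0, 0, 0.58, -0.89, -0.15, 0.03, 0, 0, 0.58])

```text
clock: 3.15
position: [0.4524, -0.2121, 0.195]
ee_rot: [-3.141, -0.0, 1.326]
ft_force: [0.5, -0.7, 0.2]
finger_gap: 0.502
grip_force: 0.0
```

Run:
```python
from h import *; from mv import *
from fit2 import *
c=cur(); print(c); snap("wrist","w1"); i=load("w1")[2]; P=cloud(*load("w1")[1:]).reshape(-1,3)
print(proj(i,[[.467,-.18,.138],[.5865,-.32,.24]]))
print("deep",*fit(P,lambda L:handle(L,.125),(.467,-.18,-.237),.1,.065))
try: print("high",*fit(P,lambda L:stand(L,.24),(.5865,-.32,.348),.2,.085))
except Exception as e: print(e)
```

```text
[ 0.45242212 -0.21207224  0.1950123   1.32591532]
[[332.74946843 159.42763662]
 [634.09542839 403.32377945]]
deep [ 4.660e-01 -1.788e-01 -2.390e-01  2.000e-04] 1493 0.0007
high [ 0.5865 -0.32    0.348   0.    ] 0 nan
  return _methods._mean(a, axis=axis, dtype=dtype,
  ret = ret.dtype.type(ret / rcount)
```

View pics/w1.png

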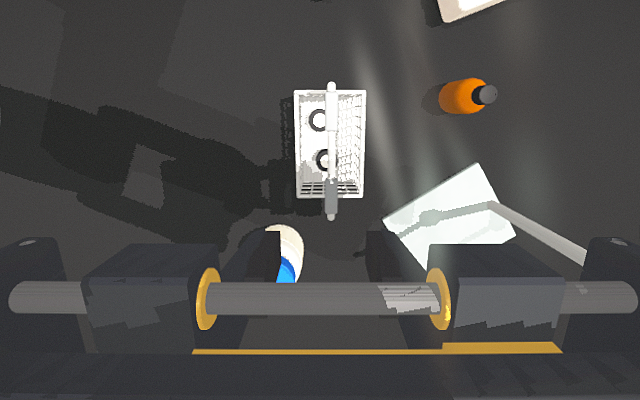

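The wrist view shows the deep handle running vertically at column ~331 (rows 85–218), with both specimens inside at (320,120) and (325,158). The near sleeve (331,195) lies between the fingers, and the three fits agree to about 2 mm. I'll align and go down.

Emit:
play_rows(series=[0.09, 0.18, 0, 0, 0, -0.08, 0, 0, 0.3, 0, 0, 0, 0, 0, 0.3, 0, 0, 0, 0, 0, 0.3, 0, 0, 0, 0, 0, 0.3, 0, 0, 0, 0, 0, 0.3, 0, 0, 0, 0, 0, 0.3, 0, 0, 0, 0, 0, 0.3, 0, 0, 0, 0, 0, 0.28, 0, 0, 0, 0, 0, 0, 0, 0, 0])

```text
clock: 4.2
position: [0.4584, -0.2095, 0.1227]
ee_rot: [-3.14, -0.001, 1.334]
ft_force: [-0.6, 0.1, 0.0]
finger_gap: 0.503
grip_force: 0.0
```

Emit:
play_rows(series=[0, 0, 0, 0, 0, 0, 0, 0, 0, 0, 0, 0, 0, 0, 0, 0, 0, 0, 0, 0, 0, 0, 0, 0, 0, 0, 0, 0, 0, 0, 0, 0, 0, 0, 0, 0, 0, 0, 0, 0, 0, 0, 0, 0, 0, 0, 0, 0, 0, 0, 0, 0, 0, 0, 0, 0, 0, 0, 0, 0], fingers=-1, force=50)

```text
clock: 5.2
position: [0.4588, -0.2098, 0.1239]
ee_rot: [-3.142, 0.0, 1.334]
ft_force: [0.4, 0.1, -1.2]
finger_gap: 0.004
grip_force: 0.0
```

The gap is 0.004, so the fingers closed on nothing. I need to look.

Run:
```python
from h import *; from mv import *
from fit2 import *
print(cur())
snap("wrist","w2"); snap("side","s2"); snap("top","t2")
a=load("w2")[0]; b=load("s2")[0]
for n in ["w2","s2","t2"]:
    P=cloud(*load(n)[1:]).reshape(-1,3); print(n,*fit(P,lambda L:handle(L,.125),(.466,-.179,-.237),.1,.065))
i=load("s2")[2]; u,v=proj(i,[.4588,-.2098,.124])[0].astype(int); print(u,v)
cr=cv2.resize(b[max(0,v-90):v+90,u-90:u+90],(400,400),interpolation=cv2.INTER_CUBIC)
cv2.imwrite("pics/c3.png",np.hstack([cr,cv2.resize(a[50:350,160:460],(400,400))]))
```

```text
[ 0.45878545 -0.20977563  0.12385193  1.33418866]
w2 [ 0.4721 -0.1545 -0.2511  0.003 ] 2383 0.0028
s2 [ 0.4628 -0.1795 -0.1654  0.0069] 76 0.0017
t2 [ 0.4561 -0.1816 -0.6035  0.003 ] 39 0.001
329 279
```

View pics/c3.png

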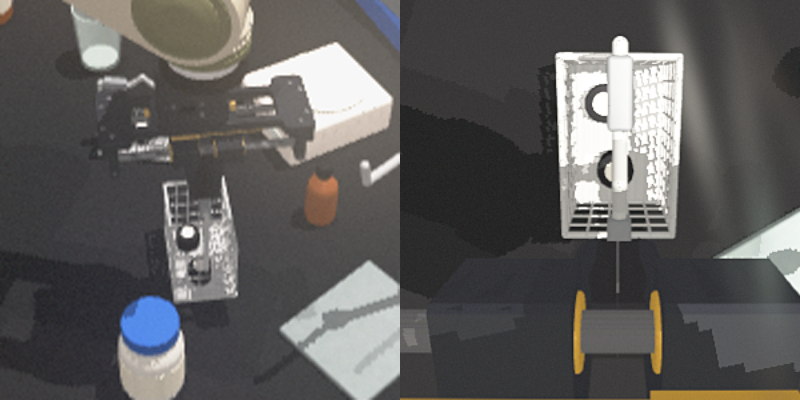

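Run:
```python
from h import *
from fit2 import *
im,d,i=load("w2"); P=cloud(d,i)
print("TCP",proj(i,[.4588,-.2098,.124]).round(1),"eye",proj(i,[.466,-.179,.138]).round(1),"sleeve ends",proj(i,[[.466-.237*t,-.179-.9716*t,.131] for t in(-.046,-.018,.018,.046)]).round(1).tolist())
for v in range(80,275,8):
    print(v,np.round(P[v,323:327].mean(0),3),im[v,324])
P=cloud(*load("s2")[1:]); 
im=load("s2")[0]
for v in range(245,300,5): print(v,[tuple(P[v,u].round(3)) for u in (322,328,334)])
```

```text
TCP [[324.2 236. ]] eye [[324.  188.4]] sleeve ends [[324.3, 91.9], [324.1, 150.3], [323.8, 217.7], [323.6, 264.7]]
80 [ 0.478 -0.129  0.126] [210 216 219]
88 [ 0.477 -0.132  0.127] [255 255 255]
96 [ 0.477 -0.136  0.13 ] [248 250 251]
104 [ 0.476 -0.14   0.13 ] [248 249 248]
112 [ 0.475 -0.143  0.13 ] [247 248 248]
120 [ 0.474 -0.147  0.13 ] [247 249 247]
128 [ 0.473 -0.151  0.13 ] [245 246 246]
136 [ 0.472 -0.155  0.131] [244 245 245]
144 [ 0.471 -0.159  0.13 ] [243 245 244]
152 [ 0.47  -0.163  0.127] [255 255 255]
160 [ 0.469 -0.167  0.13 ] [239 244 244]
168 [ 0.468 -0.17   0.133] [240 244 245]
176 [ 0.468 -0.173  0.136] [240 244 245]
184 [ 0.467 -0.177  0.139] [242 245 246]
192 [ 0.466 -0.181  0.139] [230 237 239]
200 [ 0.465 -0.186  0.134] [151 157 161]
208 [ 0.463 -0.192  0.128] [149 157 159]
216 [ 0.462 -0.196  0.129] [119 119 121]
224 [ 0.461 -0.2    0.13 ] [130 131 128]
232 [ 0.461 -0.201  0.141] [57 54 57]
240 [nan nan nan] [63 61 64]
248 [ 0.461 -0.201  0.159] [61 62 62]
256 [ 0.46  -0.203  0.162] [60 62 59]
264 [ 0.46  -0.206  0.165] [69 71 73]
272 [ 0.46  -0.204  0.175] 
[... 1342 characters left out ...]
099), np.float64(-0.001)), (np.float64(0.453), np.float64(-0.212), np.float64(0.128)), (np.float64(0.496), np.float64(-0.14), np.float64(0.035))]
285 [(np.float64(0.476), np.float64(-0.114), np.float64(-0.001)), (np.float64(0.484), np.float64(-0.134), np.float64(0.016)), (np.float64(0.503), np.float64(-0.124), np.float64(-0.002))]
290 [(np.float64(0.462), np.float64(-0.15), np.float64(0.025)), (np.float64(0.482), np.float64(-0.138), np.float64(0.004)), (np.float64(0.496), np.float64(-0.141), np.float64(0.002))]
295 [(np.float64(0.457), np.float64(-0.164), np.float64(0.025)), (np.float64(0.472), np.float64(-0.163), np.float64(0.018)), (np.float64(0.49), np.float64(-0.156), np.float64(0.002))]
```

Run:
```python
from h import *; from mv import T
for n,c in [("w1",(.45242,-.21207,.195,1.326)),("w2",(.4588,-.2098,.1239,1.334)),("s2",(.4588,-.2098,.1239,1.334)),("t2",(.4588,-.2098,.1239,1.334))]:
    P=cloud(*load(n)[1:]).reshape(-1,3); im=load(n)[0].reshape(-1,3); L=(P-c[:3])@T(c[3])
    m=(abs(L[:,0])<.02)&(abs(L[:,1])<.06)&(L[:,2]<.04)&(L[:,2]>-.1)&(im.max(1)<110)
    Q=L[m]; print(n,m.sum(),[(round(z,3),int(((Q[:,2]>=z)&(Q[:,2]<z+.005)).sum()),) for z in np.arange(-.04,.04,.005)])
    q=Q[Q[:,2]>np.percentile(Q[:,2],97)]; print(q[:4].round(3).tolist())
```

```text
w1 7552 [(np.float64(-0.04), 613), (np.float64(-0.035), 455), (np.float64(-0.03), 380), (np.float64(-0.025), 329), (np.float64(-0.02), 229), (np.float64(-0.015), 3), (np.float64(-0.01), 0), (np.float64(-0.005), 0), (np.float64(-0.0), 0), (np.float64(0.005), 0), (np.float64(0.01), 0), (np.float64(0.015), 0), (np.float64(0.02), 0), (np.float64(0.025), 0), (np.float64(0.03), 0), (np.float64(0.035), 0)]
[[0.011, -0.031, -0.016], [0.011, 0.029, -0.014], [0.011, -0.032, -0.016], [0.011, -0.032, -0.017]]
w2 3505 [(np.float64(-0.04), 344), (np.float64(-0.035), 352), (np.float64(-0.03), 256), (np.float64(-0.025), 221), (np.float64(-0.02), 162), (np.float64(-0.015), 5), (np.float64(-0.01), 3), (np.float64(-0.005), 4), (np.float64(-0.0), 5), (np.float64(0.005), 0), (np.float64(0.01), 0), (np.float64(0.015), 0), (np.float64(0.02), 0), (np.float64(0.025), 0), (np.float64(0.03), 0), (np.float64(0.035), 0)]
[[0.014, -0.004, 0.001], [0.013, -0.005, 0.001], [0.013, 0.004, 0.003], [0.012, -0.005, 0.003]]
s2 313 [(np.float64(-0.04), 32), (np.float64(-0.035), 24), (np.float64(-0.03), 25), (np.float64(-0.025), 24), (np.float64(-0.02), 12), (np.float64(-0.015), 3), (np.float64(-0.01), 6), (np.float64(-0.005), 5), (np.float64(-0.0), 2), (np.float64(0.005), 0), (np.float64(0.01), 0), (np.float64(0.015), 0), (np.float64(0.02), 0), (np.float64(0.025), 0), (np.float64(0.03), 0), (np.float64(0.035), 0)]
[[0.002, -0.004, -0.001], [-0.002, -0.0, -0.004], [-0.004, -0.005, -0.004], [-0.006, -0.001, -0.006]]
t2 3 [(np.float64(-0.04), 0), (np.float64(-0.035), 0), (np.float64(-0.03), 0), (np.float64(-0.025), 0), (np.float64(-0.02), 0), (np.float64(-0.015), 0), (np.float64(-0.01), 0), (np.float64(-0.005), 0), (np.float64(-0.0), 0), (np.float64(0.005), 0), (np.float64(0.01), 0), (np.float64(0.015), 0), (np.float64(0.02), 0), (np.float64(0.025), 0), (np.float64(0.03), 0), (np.float64(0.035), 0)]
[[-0.02, -0.055, -0.092]]
```

Three views agree that the real fingertips end 16 mm behind the reported TCP, not 17 mm ahead. The fingers closed above the sleeve, so nothing was touched. From here I use a grasp point 35 mm behind the reported TCP, which means reopening and going 34 mm lower.

Emit:
play_rows(series=[0, 0, 0, 0, 0, 0, 0, 0, 0, 0, 0, 0, 0, 0, 0, 0, 0, 0, 0, 0, 0, 0, 0, 0, 0, 0, 0.23, 0, 0, 0, 0, 0, 0.23, 0, 0, 0, 0, 0, 0.23, 0, 0, 0, 0, 0, 0.23, 0, 0, 0, 0, 0, 0.22, 0, 0, 0, 0, 0, 0, 0, 0, 0], fingers=0)

```text
clock: 6.35
position: [0.4584, -0.2095, 0.0886]
ee_rot: [-3.14, -0.001, 1.334]
ft_force: [1.3, 0.4, -0.3]
finger_gap: 0.502
grip_force: 0.0
```

Emit:
play_rows(series=[0, 0, 0, 0, 0, 0, 0, 0, 0, 0, 0, 0, 0, 0, 0, 0, 0, 0, 0, 0, 0, 0, 0, 0, 0, 0, 0, 0, 0, 0, 0, 0, 0, 0, 0, 0, 0, 0, 0, 0, 0, 0, 0, 0, 0, 0, 0, 0, 0, 0, 0, 0, 0, 0, 0, 0, 0, 0, 0, 0], fingers=-1, force=50)

```text
clock: 7.35
position: [0.459, -0.2099, 0.0898]
ee_rot: [3.141, 0.0, 1.334]
ft_force: [0.8, 0.0, 2.1]
finger_gap: 0.105
grip_force: 50.0
```

Emit:
play_rows(series=[0, 0, -0.2, 0, 0, 0, 0, 0, -0.4, 0, 0, 0, 0, 0, -0.6, 0, 0, 0, 0, 0, -0.6, 0, 0, 0, 0, 0, -0.6, 0, 0, 0, 0, 0, -0.6, 0, 0, 0, 0, 0, -0.6, 0, 0, 0, 0, 0, -0.6, 0, 0, 0, 0, 0, -0.4, 0, 0, 0, 0, 0, -0.1, 0, 0, 0])

```text
clock: 8.35
position: [0.4587, -0.2098, 0.2317]
ee_rot: [3.141, 0.001, 1.334]
ft_force: [-0.0, -0.3, -2.1]
finger_gap: 0.102
grip_force: 50.0
```

```bash
cat > held.py <<'E'
from h import *; from mv import *; from fit2 import *
import sys
def held(n,b,off=-.031,dz=.035):
    c=cur(); snap("wrist",n); P=cloud(*load(n)[1:]).reshape(-1,3); L=(P-c[:3])@T(c[3])  # tool frame, z down
    Q=np.c_[L[:,1],L[:,0],-L[:,2]]   # basket-like frame: x=tool y, y=tool x, z up
    m=(abs(Q[:,0])<.03)&(Q[:,1]>-.02)&(Q[:,1]<.1)&(Q[:,2]<.065)&(Q[:,2]>.015)
    Q=Q[m]; Q=Q[load(n)[0].reshape(-1,3)[m].max(1)>115]
    def res(p):
        q=Q-[p[0],p[1],p[2]]; return handle(R.from_euler("xyz",p[3:]).inv().apply(q)+[0,0,b],b)
    r=least_squares(res,[0,-off,dz,0,0,0],loss="soft_l1",f_scale=.002); p=r.x
    e=p[:3]+R.from_euler("xyz",p[3:]).apply([0,0,.013])
    print("held in tool: bar centre x(tool y),y(tool x),z up",p[:3].round(4),"tilt rx,ry,rz",p[3:].round(3),"n",len(Q),"rms",np.sqrt(np.mean(r.fun**2)).round(4))
    ew=c[:3]+T(c[3])@np.array([e[1],e[0],-e[2]]); print("TCP",c.round(4),"eye world",ew.round(4)); return c,ew,p
E
python3 - <<'E'
from held import *
c,ew,p=held("w3",.125)
# high stand view also
P=cloud(*load("w3")[1:]).reshape(-1,3)
E
```

```text
held in tool: bar centre x(tool y),y(tool x),z up [-0.0009  0.0318  0.0349] tilt rx,ry,rz [-0.008 -0.008 -0.002] n 4051 rms 0.0013
TCP [ 0.4587 -0.2098  0.2317  1.3343] eye world [ 0.4652 -0.1786  0.2796]
```

Run:
```python
from mv import *
c=cur(); e=row(c,[.5174,-.379,c[2],1.919],10)
print(e)
```

```text
10 rows of [-0.58, 0.18, -0.0, 0.0, 0.0, -0.73] end [ 0.5164 -0.3798  0.2313  1.9182] mid [ 0.462 -0.246  0.231] [ 0.475 -0.299  0.231] [ 0.489 -0.333  0.231]
[ 0.51640757 -0.37982773  0.23127612  1.91821364]
```

Emit:
play_rows(series=[-0.58, 0.18, 0, 0, 0, -0.73, -0.58, 0.18, 0, 0, 0, -0.73, -0.58, 0.18, 0, 0, 0, -0.73, -0.58, 0.18, 0, 0, 0, -0.73, -0.58, 0.18, 0, 0, 0, -0.73, -0.58, 0.18, 0, 0, 0, -0.73, -0.58, 0.18, 0, 0, 0, -0.73, -0.58, 0.18, 0, 0, 0, -0.73, -0.58, 0.18, 0, 0, 0, -0.73, -0.58, 0.18, 0, 0, 0, -0.73])

```text
clock: 9.4
position: [0.5164, -0.3803, 0.2293]
ee_rot: [-3.14, -0.002, 1.92]
ft_force: [-0.9, -0.1, -2.7]
finger_gap: 0.1
grip_force: 50.0
```

Run:
```python
from held import *
c,ew,p=held("w4",.125)
P=cloud(*load("w4")[1:]).reshape(-1,3)
g=(.5865,-.32,.348)
c_,s_=np.cos(g[2]),np.sin(g[2]); M=np.array([[c_,-s_,0],[s_,c_,0],[0,0,1]])
L=(P-[g[0],g[1],0])@M
m=(L[:,0]>-.06)&(L[:,0]<.075)&(abs(L[:,1])<.03)&(P[:,2]>.215)&(P[:,2]<.28); print(m.sum())
print("high",*fit(P[m],lambda L:stand(L,.24),g,.215,.085))
print("eye in stand",((ew-[g[0],g[1],0])@M).round(4))
```

```text
held in tool: bar centre x(tool y),y(tool x),z up [-0.0003  0.0321  0.0349] tilt rx,ry,rz [ 0.001 -0.012  0.001] n 3479 rms 0.001
TCP [ 0.5164 -0.3803  0.2293  1.9203] eye world [ 0.505  -0.3503  0.2772]
5279
high [ 0.5859 -0.3183  0.3416 -0.0006] 5279 0.0006
eye in stand [-0.087  -0.0007  0.2772]
```

View pics/w4.png

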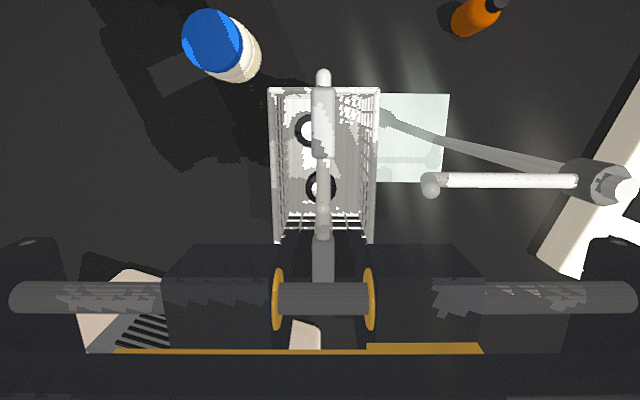

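The wrist view shows the hook from its tip at (430,186) to the collar at (575,180), with the held eye at (323,190). The hook fit is tight (0.6 mm) and the eye sits 3 mm to one side. I'll correct that and advance 85 mm along the hook.

Emit:
play_rows(series=[0.1, 0.13, 0, 0, 0, 0.1, 0, 0.3, 0, 0, 0, 0, 0, 0.3, 0, 0, 0, 0, 0, 0.3, 0, 0, 0, 0, 0, 0.3, 0, 0, 0, 0, 0, 0.3, 0, 0, 0, 0, 0, 0.3, 0, 0, 0, 0, 0, 0.3, 0, 0, 0, 0, 0, 0.3, 0, 0, 0, 0, 0, 0.3, 0, 0, 0, 0])

```text
clock: 10.45
position: [0.5962, -0.3485, 0.2306]
ee_rot: [-3.142, -0.0, 1.91]
ft_force: [0.4, -0.6, -1.9]
finger_gap: 0.105
grip_force: 50.0
```

Run:
```python
from held import *
from station import status
c,ew,p=held("w5",.125)
P=cloud(*load("w5")[1:]).reshape(-1,3)
g=(.5859,-.3183,.3416)
c_,s_=np.cos(g[2]),np.sin(g[2]); M=np.array([[c_,-s_,0],[s_,c_,0],[0,0,1]])
L=(P-[g[0],g[1],0])@M
m=(L[:,0]>-.06)&(L[:,0]<.075)&(abs(L[:,1])<.015)&(P[:,2]>.225)&(P[:,2]<.262)&(abs(L[:,0]-(ew[0]-g[0]))>.02); print(m.sum())
print("high",*fit(P[m],lambda L:stand(L,.24),g,.215,.085))
print("eye in stand",((ew-[g[0],g[1],0])@M).round(4),status.get_obs()["ft_force"])
```

```text
held in tool: bar centre x(tool y),y(tool x),z up [0.     0.0319 0.0346] tilt rx,ry,rz [ 0.004 -0.073  0.006] n 2086 rms 0.0006
TCP [ 0.5962 -0.3485  0.2306  1.9101] eye world [ 0.5848 -0.3188  0.2782]
3423
high [ 0.5858 -0.3185  0.3413 -0.0006] 3423 0.0007
eye in stand [-1.200e-03 -1.000e-04  2.782e-01] [ 1.46426096  1.58274018 -2.29096192]
```

Emit:
play_rows(series=[0, 0, 0.15, 0, 0, 0, 0, 0, 0.2, 0, 0, 0, 0, 0, 0.2, 0, 0, 0, 0, 0, 0.2, 0, 0, 0, 0, 0, 0.15, 0, 0, 0, 0, 0, 0.1, 0, 0, 0, 0, 0, 0.1, 0, 0, 0, 0, 0, 0.02, 0, 0, 0, 0, 0, 0, 0, 0, 0, 0, 0, 0, 0, 0, 0])

```text
clock: 11.5
position: [0.5956, -0.349, 0.1974]
ee_rot: [3.141, 0.001, 1.91]
ft_force: [-0.9, -2.0, -1.6]
finger_gap: 0.101
grip_force: 50.0
```

Run:
```python
from held import *
from station import status
c,ew,p=held("w6",.125); print(status.get_obs()["ft_force"])
```

```text
held in tool: bar centre x(tool y),y(tool x),z up [0.0047 0.0423 0.0406] tilt rx,ry,rz [-0.907 -1.436  1.208] n 5594 rms 0.0068
TCP [ 0.5956 -0.349   0.1974  1.9101] eye world [ 0.5755 -0.3152  0.239 ]
[ 0.18322823 -1.80217483  0.10919391]
```

Emit:
play_rows(series=[0, 0, 0, 0, 0, 0, 0, 0, 0, 0, 0, 0, 0, 0, 0, 0, 0, 0, 0, 0, 0, 0, 0, 0, 0, 0, 0, 0, 0, 0, 0, 0, 0, 0, 0, 0, 0, 0, 0, 0, 0, 0, 0, 0, 0, 0, 0, 0, 0, 0, 0, 0, 0, 0, 0, 0, 0, 0, 0, 0], fingers=-0.4)

```text
clock: 12.55
position: [0.5955, -0.3487, 0.1971]
ee_rot: [-3.142, 0.0, 1.91]
ft_force: [-0.2, -0.5, 0.1]
finger_gap: 0.303
grip_force: 0.0
```

```bash
cat > chk.py <<'E'
from held import *
from station import status
# hanging basket: free 6-dof fit of the handle in the world near the hook, points of wrist view in front of the fingers
def hang(n,b,g,h,cam="wrist"):
    c=cur(); snap(cam,n); P=cloud(*load(n)[1:]).reshape(-1,3); cc,s=np.cos(g[2]),np.sin(g[2]); M=np.array([[cc,-s,0],[s,cc,0],[0,0,1]])
    L=(P-[g[0],g[1],h+.0055])@M
    m=(abs(L[:,0])<.035)&(abs(L[:,1])<.06)&(L[:,1]>(-.015 if cam=="wrist" else -.06))&(L[:,2]<.012)&(L[:,2]>-.028)&~((abs(L[:,1])<.006)&(L[:,2]<-.002)&(abs(L[:,0])>.004))
    Q=L[m]; Q=Q[load(n)[0].reshape(-1,3)[m].max(1)>90]
    f=lambda p:handle(R.from_euler("xyz",[p[3],0,p[4]]).inv().apply(Q-p[:3])+[0,0,b+.013],b)
    r=least_squares(f,np.zeros(5),loss="soft_l1",f_scale=.002)
    print(n,"eye vs expected (stand axes)",r.x[:3].round(4),"roll about hook",r.x[3].round(3),"yaw",r.x[4].round(3),len(Q),np.sqrt(np.mean(r.fun**2)).round(4))
E
python3 - <<'E'
from chk import *
hang("w7",.125,(.5858,-.3185,.3413),.2395); print(status.get_obs()["ft_force"])
E
```

```text
w7 eye vs expected (stand axes) [-0.0054  0.0002  0.0027] roll about hook -0.042 yaw -0.111 3611 0.0083
[ 0.38169938  0.03773261 -0.06024461]
```

Emit:
play_rows(series=[0, 0, -0.1, 0, 0, 0, 0, 0, -0.2, 0, 0, 0, 0, 0, -0.3, 0, 0, 0, 0, 0, -0.4, 0, 0, 0, 0, 0, -0.5, 0, 0, 0, 0, 0, -0.6, 0, 0, 0, 0, 0, -0.6, 0, 0, 0, 0, 0, -0.6, 0, 0, 0, 0, 0, -0.6, 0, 0, 0, 0, 0, -0.1, 0, 0, 0])

```text
clock: 13.6
position: [0.5958, -0.3489, 0.3204]
ee_rot: [3.139, 0.005, 1.91]
ft_force: [-0.3, -0.6, 0.6]
finger_gap: 0.303
grip_force: 0.0
```

Run:
```python
from chk import *
hang("w8",.125,(.5858,-.3185,.3413),.2395); hang("s8",.125,(.5858,-.3185,.3413),.2395,"side"); print(status.get_obs()["ft_force"])
a=load("w8")[0]; b=load("s8")[0]
cv2.imwrite("pics/c4.png",np.hstack([cv2.resize(b[200:360,310:470],(400,400),interpolation=cv2.INTER_CUBIC),cv2.resize(a[0:300,200:500],(400,400))]))
P=cloud(*load("s8")[1:]).reshape(-1,3); print("shal",*fit(P,lambda L:handle(L,.085),(.4715,.0093,1.095),.06,.065))
e=row(cur(),[.5005,-.0056,.18,2.666],20); row(cur(),[.5005,-.0056,.18,2.666],30)
```

```text
w8 eye vs expected (stand axes) [-0.0039 -0.0007  0.0007] roll about hook -0.002 yaw -0.074 887 0.0073
s8 eye vs expected (stand axes) [-0.0028 -0.002   0.0008] roll about hook 0.016 yaw 0.005 338 0.0039
[-0.11894869  0.61877948 -1.00553162]
shal [ 0.4495 -0.0547  0.8209  0.    ] 0 nan
20 rows of [0.55, 0.25, 0.23, 0.0, 0.0, -0.47] end [ 0.5012 -0.0076  0.1797  2.6622] mid [ 0.597 -0.258  0.283] [ 0.581 -0.169  0.249] [ 0.549 -0.085  0.214]
30 rows of [0.37, 0.17, 0.15, 0.0, 0.0, -0.31] end [ 0.5007 -0.0035  0.1827  2.6542] mid [ 0.597 -0.263  0.286] [ 0.581 -0.167  0.25 ] [ 0.551 -0.087  0.219]
  return _methods._mean(a, axis=axis, dtype=dtype,
  ret = ret.dtype.type(ret / rcount)
```

View pics/c4.png

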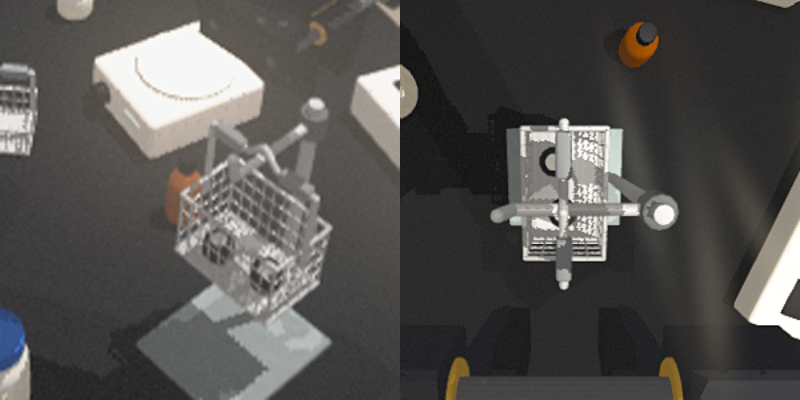

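The deep basket hangs level from its eye on the high hook, with both specimens inside: eye at (265,155) in the left half, handle crossing the hook at (563,212) in the right half. On to the shallow basket.

Emit:
play_rows(series=[0.55, 0.25, 0.28, 0, 0, -0.47, 0.55, 0.25, 0.28, 0, 0, -0.47, 0.55, 0.25, 0.28, 0, 0, -0.47, 0.55, 0.25, 0.28, 0, 0, -0.47, 0.55, 0.25, 0.28, 0, 0, -0.47, 0.55, 0.25, 0.28, 0, 0, -0.47, 0.55, 0.25, 0.28, 0, 0, -0.47, 0.55, 0.25, 0.28, 0, 0, -0.47, 0.55, 0.25, 0.28, 0, 0, -0.47, 0.55, 0.25, 0.28, 0, 0, -0.47])

```text
clock: 14.7
position: [0.5801, -0.1682, 0.2317]
ee_rot: [-3.141, -0.002, 2.288]
ft_force: [0.0, 0.4, -0.7]
finger_gap: 0.299
grip_force: 0.0
```

Emit:
play_rows(series=[0.55, 0.25, 0.28, 0, 0, -0.47, 0.55, 0.25, 0.28, 0, 0, -0.47, 0.55, 0.25, 0.28, 0, 0, -0.47, 0.55, 0.25, 0.28, 0, 0, -0.47, 0.55, 0.25, 0.28, 0, 0, -0.47, 0.55, 0.25, 0.28, 0, 0, -0.47, 0.55, 0.25, 0.28, 0, 0, -0.47, 0.55, 0.25, 0.28, 0, 0, -0.47, 0.55, 0.25, 0.28, 0, 0, -0.47, 0.55, 0.25, 0.28, 0, 0, -0.47], fingers=0)

```text
clock: 15.7
position: [0.5, -0.0068, 0.148]
ee_rot: [-3.141, -0.001, 2.664]
ft_force: [0.6, -0.5, -0.2]
finger_gap: 0.498
grip_force: 0.0
```

Run:
```python
from held import *
c=cur(); print(c); snap("wrist","w9"); P=cloud(*load("w9")[1:]).reshape(-1,3)
g=fit(P,lambda L:handle(L,.085),(.4715,.0093,1.095),.065,.065); print(g)
x,y,a,z=g[0]; w=a+np.pi/2; t=[x-.033*np.cos(w),y-.033*np.sin(w),.050+z,w]; print(t)
d=T(c[3]).T@(np.array(t[:3])-c[:3]); print("tool shift units",(d/.03).round(2),"turn",((c[3]-w)/.08).round(2))
```

```text
[ 0.49999795 -0.0067599   0.1479953   2.66375045]
(array([0.4683, 0.0137, 1.0424, 0.0025]), 1460, np.float64(0.0008))
[np.float64(0.4967993501420557), np.float64(-0.002936918028304168), np.float64(0.052500000000000005), np.float64(2.6131963267948963)]
tool shift units [0.15 0.06 3.18] turn 0.63
```

Run:
```python
from held import *
im,d,i=load("w9"); P=cloud(d,i).reshape(-1,3)
for g,col in [((.4683,.0137,1.0424),(0,0,255)),((.4715,.0093,1.095),(0,255,0))]:
    u=np.array([-np.sin(g[2]),np.cos(g[2])])
    W=[[*(np.array(g[:2])+u*y),z] for y,z in [(-.05,0),(-.05,.085),(-.014,.085),(0,.098),(.014,.085),(.05,.085),(.05,0)]]
    cv2.polylines(im,[proj(i,W).round().astype(int)],False,col,1)
cv2.imwrite("pics/c5.png",im[0:300,160:500])
for zz in (.077,.07):
  Q=P[(P[:,2]>zz)&(P[:,2]<.105)&(np.hypot(P[:,0]-.4715,P[:,1]-.0093)<.06)]
  c=Q.mean(0); dd=np.linalg.svd(Q[:,:2]-c[:2],full_matrices=False)[2][0]; t=(Q[:,:2]-c[:2])@dd; print(c.round(4),np.arctan2(*dd[::-1]).round(3),t.min().round(3),t.max().round(3),len(Q))
for g0 in (1.095,1.04): print(fit(P,lambda L:handle(L,.085),(.4715,.0093,g0),.075,.057))
snap("side","s9"); P=cloud(*load("s9")[1:]).reshape(-1,3); print(fit(P,lambda L:handle(L,.085),(.47,.011,1.07),.07,.057))
```

```text
[0.4679 0.0137 0.0902] -0.488 -0.049 0.056 1598
[0.4679 0.0137 0.0902] -0.488 -0.049 0.056 1598
(array([0.4484, 0.0241, 1.0824, 0.0027]), 1250, np.float64(0.0025))
(array([0.4484, 0.0241, 1.0824, 0.0027]), 1250, np.float64(0.0025))
(array([4.6980e-01, 9.7000e-03, 1.1202e+00, 5.0000e-04]), 147, np.float64(0.001))
```

View pics/c5.png

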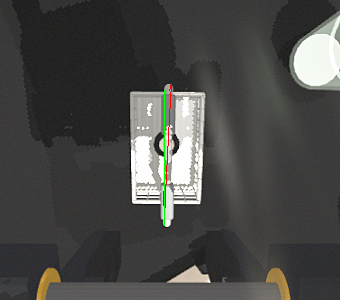

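The overlay shows the handle running vertically at crop column ~168, about 2 px right of the green model (the first estimate). The specimen is at (165,145), and the near sleeve (167,205) lies between the fingers. I'll shift 2.8 mm, turn slightly and go down.

Emit:
play_rows(series=[0, 0.09, 0, 0, 0, 0.12, 0, 0, 0.3, 0, 0, 0, 0, 0, 0.4, 0, 0, 0, 0, 0, 0.5, 0, 0, 0, 0, 0, 0.5, 0, 0, 0, 0, 0, 0.5, 0, 0, 0, 0, 0, 0.4, 0, 0, 0, 0, 0, 0.4, 0, 0, 0, 0, 0, 0.23, 0, 0, 0, 0, 0, 0, 0, 0, 0])

```text
clock: 16.8
position: [0.5022, -0.0055, 0.0512]
ee_rot: [-3.141, -0.002, 2.652]
ft_force: [-0.8, -0.5, -0.2]
finger_gap: 0.501
grip_force: 0.0
```

Emit:
play_rows(series=[0, 0, 0, 0, 0, 0, 0, 0, 0, 0, 0, 0, 0, 0, 0, 0, 0, 0, 0, 0, 0, 0, 0, 0, 0, 0, 0, 0, 0, 0, 0, 0, 0, 0, 0, 0, 0, 0, 0, 0, 0, 0, 0, 0, 0, 0, 0, 0, 0, 0, 0, 0, 0, 0, 0, 0, 0, 0, 0, 0], fingers=-1, force=50)

```text
clock: 17.8
position: [0.5026, -0.0051, 0.0523]
ee_rot: [3.141, 0.0, 2.653]
ft_force: [1.6, 1.1, 2.5]
finger_gap: 0.106
grip_force: 50.0
```

Emit:
play_rows(series=[0, 0, -0.2, 0, 0, 0, 0, 0, -0.4, 0, 0, 0, 0, 0, -0.6, 0, 0, 0, 0, 0, -0.6, 0, 0, 0, 0, 0, -0.6, 0, 0, 0, 0, 0, -0.6, 0, 0, 0, 0, 0, -0.6, 0, 0, 0, 0, 0, -0.6, 0, 0, 0, 0, 0, -0.4, 0, 0, 0, 0, 0, -0.1, 0, 0, 0])

```text
clock: 18.8
position: [0.5024, -0.0053, 0.1942]
ee_rot: [3.142, 0.001, 2.653]
ft_force: [-0.1, 0.2, -1.5]
finger_gap: 0.107
grip_force: 50.0
```

Run:
```python
from held import *
c,ew,p=held("w10",.085)
w=1.254; e=np.array([p[1],p[0]]); E=np.array([.4837,.3535]); t=E-T(w)[:2,:2]@e
row(c,[*t,c[2],w],20); row(c,[*t,c[2],w],30)
```

```text
held in tool: bar centre x(tool y),y(tool x),z up [-0.0006  0.0326  0.0349] tilt rx,ry,rz [-0.011  0.118 -0.016] n 4099 rms 0.0017
TCP [ 0.5024 -0.0053  0.1942  2.6526] eye world [0.474  0.0109 0.242 ]
20 rows of [0.56, 0.19, -0.0, 0.0, 0.0, 0.87] end [0.4719 0.3202 0.1942 1.2606] mid [0.451 0.067 0.194] [0.428 0.152 0.194] [0.435 0.24  0.194]
30 rows of [0.38, 0.12, -0.0, 0.0, 0.0, 0.58] end [0.4684 0.3234 0.1942 1.2606] mid [0.453 0.062 0.194] [0.426 0.153 0.194] [0.431 0.236 0.194]
```

Emit:
play_rows(series=[0.56, 0.19, -0.03, 0, 0, 0.87, 0.56, 0.19, -0.03, 0, 0, 0.87, 0.56, 0.19, -0.03, 0, 0, 0.87, 0.56, 0.19, -0.03, 0, 0, 0.87, 0.56, 0.19, -0.03, 0, 0, 0.87, 0.56, 0.19, -0.03, 0, 0, 0.87, 0.56, 0.19, -0.03, 0, 0, 0.87, 0.56, 0.19, -0.03, 0, 0, 0.87, 0.56, 0.19, -0.03, 0, 0, 0.87, 0.56, 0.19, -0.03, 0, 0, 0.87])

```text
clock: 19.85
position: [0.4272, 0.1526, 0.2013]
ee_rot: [-3.139, -0.0, 1.954]
ft_force: [0.5, -0.1, -2.2]
finger_gap: 0.105
grip_force: 50.0
```

Emit:
play_rows(series=[0.56, 0.19, 0, 0, 0, 0.87, 0.56, 0.19, 0, 0, 0, 0.87, 0.56, 0.19, 0, 0, 0, 0.87, 0.56, 0.19, 0, 0, 0, 0.87, 0.56, 0.19, 0, 0, 0, 0.87, 0.56, 0.19, 0, 0, 0, 0.87, 0.56, 0.19, 0, 0, 0, 0.87, 0.56, 0.19, 0, 0, 0, 0.87, 0.56, 0.19, 0, 0, 0, 0.87, 0.56, 0.19, 0, 0, 0, 0.87])

```text
clock: 20.85
position: [0.4715, 0.3208, 0.2009]
ee_rot: [-3.14, 0.002, 1.258]
ft_force: [0.5, -0.8, -1.3]
finger_gap: 0.103
grip_force: 50.0
```

```bash
cat > lowchk.py <<'E'
from held import *
import sys
c,ew,p=held(sys.argv[1],.085)
P=cloud(*load(sys.argv[1])[1:]).reshape(-1,3)
g=(.5645,.327,-.317)
def M(g): a,b=np.cos(g[2]),np.sin(g[2]); return np.array([[a,-b,0],[b,a,0],[0,0,1]])
L=(P-[g[0],g[1],0])@M(g)
m=(L[:,0]>-.06)&(L[:,0]<.075)&(abs(L[:,1])<.025)&(P[:,2]>.11)&(P[:,2]<.165)
g,n,r=fit(P[m],lambda L:stand(L,.135),g,.11,.085); print("low",g,n,r)
s=(ew-[g[0],g[1],0])@M(g); print("eye in stand",s.round(4),"units tool y (stand x), x (stand y)",(-s[:2]/.03).round(2),"turn",((c[3]-g[2]-np.pi/2)/.08).round(2))
E
python3 lowchk.py w11
```

```text
held in tool: bar centre x(tool y),y(tool x),z up [-0.0003  0.0323  0.0349] tilt rx,ry,rz [-0.009 -0.086 -0.012] n 3307 rms 0.0013
TCP [0.4715 0.3208 0.2009 1.2579] eye world [0.4802 0.3521 0.2488]
low [ 5.578e-01  3.322e-01 -2.935e-01 -5.000e-04] 2406 0.0031
eye in stand [-0.0801 -0.0034  0.2488] units tool y (stand x), x (stand y) [2.67 0.11] turn -0.24
```

Emit:
play_rows(series=[0, -0.3, 0, 0, 0, 0, 0, -0.3, 0, 0, 0, 0, 0, -0.3, 0, 0, 0, 0, 0, 0, 0.3, 0, 0, 0, 0, 0, 0.4, 0, 0, 0, 0, 0, 0.4, 0, 0, 0, 0, 0, 0.4, 0, 0, 0, 0, 0, 0.4, 0, 0, 0, 0, 0, 0.4, 0, 0, 0, 0, 0, 0.2, 0, 0, 0])

```text
clock: 21.9
position: [0.4458, 0.3284, 0.1257]
ee_rot: [-3.14, 0.001, 1.261]
ft_force: [0.9, -0.7, -1.2]
finger_gap: 0.1
grip_force: 50.0
```

```bash
sed -i 's/(P\[:,2\]>.11)&(P\[:,2\]<.165)/(P[:,2]>.12)\&(P[:,2]<.165)/' lowchk.py; python3 lowchk.py w12
```

```text
held in tool: bar centre x(tool y),y(tool x),z up [-0.0002  0.0323  0.0349] tilt rx,ry,rz [-0.006 -0.11  -0.009] n 3359 rms 0.0013
TCP [0.4458 0.3284 0.1257 1.2605] eye world [0.4541 0.3597 0.1735]
low [ 0.5636  0.3303 -0.2918 -0.0008] 3555 0.0005
eye in stand [-0.1133 -0.0033  0.1735] units tool y (stand x), x (stand y) [3.78 0.11] turn -0.23
```

View pics/w12.png

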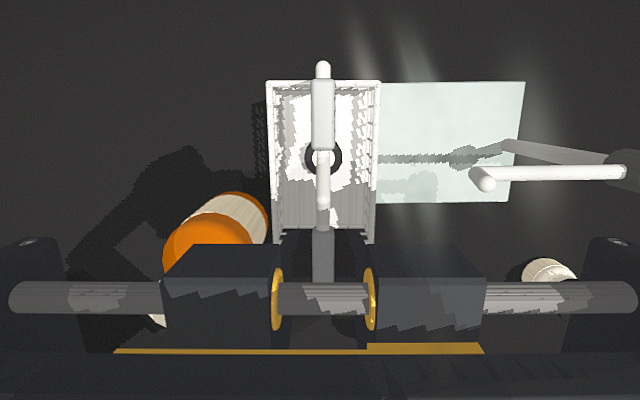

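The low hook runs from its tip at (483,180) to (620,172), and the held eye is at (323,158) with its specimen inside. The hook fit is 0.5 mm. I'll correct 3.3 mm to the side and 0.018 rad, then advance 112 mm.

Emit:
play_rows(series=[0.11, 0, 0, 0, 0, -0.23, 0, 0.42, 0, 0, 0, 0, 0, 0.42, 0, 0, 0, 0, 0, 0.42, 0, 0, 0, 0, 0, 0.42, 0, 0, 0, 0, 0, 0.42, 0, 0, 0, 0, 0, 0.42, 0, 0, 0, 0, 0, 0.42, 0, 0, 0, 0, 0, 0.42, 0, 0, 0, 0, 0, 0.36, 0, 0, 0, 0])

```text
clock: 22.95
position: [0.5551, 0.2992, 0.1271]
ee_rot: [3.142, 0.0, 1.279]
ft_force: [0.1, -0.1, -1.7]
finger_gap: 0.103
grip_force: 50.0
```

Run:
```python
from held import *
c,ew,p=held("w13",.085); g=(.5636,.3303,-.2918); a,b=np.cos(g[2]),np.sin(g[2])
print("eye in stand",((ew-[g[0],g[1],0])@np.array([[a,-b,0],[b,a,0],[0,0,1]])).round(4))
```

```text
held in tool: bar centre x(tool y),y(tool x),z up [0.0003 0.0324 0.035 ] tilt rx,ry,rz [-0.005 -0.168  0.004] n 4242 rms 0.0014
TCP [0.5551 0.2992 0.1271 1.2788] eye world [0.5626 0.3309 0.1749]
eye in stand [-0.0011  0.0003  0.1749]
```

Emit:
play_rows(series=[0, 0, 0.15, 0, 0, 0, 0, 0, 0.2, 0, 0, 0, 0, 0, 0.2, 0, 0, 0, 0, 0, 0.2, 0, 0, 0, 0, 0, 0.15, 0, 0, 0, 0, 0, 0.1, 0, 0, 0, 0, 0, 0.1, 0, 0, 0, 0, 0, 0.06, 0, 0, 0, 0, 0, 0, 0, 0, 0, 0, 0, 0, 0, 0, 0])

```text
clock: 24.0
position: [0.5546, 0.2996, 0.0945]
ee_rot: [3.139, -0.001, 1.279]
ft_force: [-3.6, -3.8, 11.3]
finger_gap: 0.104
grip_force: 50.0
```

Emit:
play_rows(series=[0, 0, 0, 0, 0, 0, 0, 0, 0, 0, 0, 0, 0, 0, 0, 0, 0, 0, 0, 0, 0, 0, 0, 0, 0, 0, 0, 0, 0, 0, 0, 0, 0, 0, 0, 0, 0, 0, 0, 0, 0, 0, 0, 0, 0, 0, 0, 0, 0, 0, 0, 0, 0, 0, 0, 0, 0, 0, 0, 0], fingers=-0.4)

```text
clock: 25.0
position: [0.554, 0.2996, 0.0923]
ee_rot: [-3.142, -0.0, 1.279]
ft_force: [0.7, -0.6, 0.1]
finger_gap: 0.301
grip_force: 0.0
```

Emit:
play_rows(series=[0, 0, -0.1, 0, 0, 0, 0, 0, -0.2, 0, 0, 0, 0, 0, -0.3, 0, 0, 0, 0, 0, -0.4, 0, 0, 0, 0, 0, -0.5, 0, 0, 0, 0, 0, -0.6, 0, 0, 0, 0, 0, -0.6, 0, 0, 0, 0, 0, -0.6, 0, 0, 0, 0, 0, -0.6, 0, 0, 0, 0, 0, -0.1, 0, 0, 0])

```text
clock: 26.0
position: [0.5547, 0.2999, 0.2156]
ee_rot: [3.137, -0.003, 1.279]
ft_force: [0.1, -0.5, -0.4]
finger_gap: 0.302
grip_force: 0.0
```

Run:
```python
from chk import *
hang("w14",.085,(.5636,.3303,-.2918),.1345); hang("s14",.085,(.5636,.3303,-.2918),.1345,"side"); hang("t14",.125,(.5865,-.32,.348),.2395,"top")
im,d,i=load("s14"); P=cloud(d,i).reshape(-1,3)
# basket rims: plane fit gives the tilt
for n,g,z0,z1 in [("s14",(.5636,.3303,-.2918),.055,.09),("w14",(.5636,.3303,-.2918),.055,.09),("t14",(.5865,-.32,.348),.155,.19),("s14",(.5865,-.32,.348),.155,.19)]:
    P=cloud(*load(n)[1:]).reshape(-1,3); a,b=np.cos(g[2]),np.sin(g[2]); L=(P-[g[0],g[1],0])@np.array([[a,-b,0],[b,a,0],[0,0,1]])
    Q=L[(abs(L[:,0])<.037)&(abs(L[:,1])<.055)&(L[:,2]>z0)&(L[:,2]<z1)]
    k=lambda p:Q[:,2]-p[0]-p[1]*Q[:,0]-p[2]*Q[:,1]
    hi=[(sx,sy,round(float(np.percentile(q[:,2],90)),4)) for sx in(-1,1) for sy in(-1,1) for q in [Q[(Q[:,0]*sx>.02)&(Q[:,1]*sy>.02)]] if len(q)>3]
    print(n,len(Q),hi)
# bystanders moved? compare initial and present side/top depth pictures near them
a0,d0,_=load("top0"); a1,d1,_=load("t14")
for k,u,v in [("amber",205,260),("jar",447,257),("beaker",263,218),("drop",396,165),("smalljar",271,155)]:
    w=12; print(k,np.median(abs(d1-d0)[v-w:v+w,u-w:u+w]).round(4),abs(a1.astype(int)-a0)[v-w:v+w,u-w:u+w].mean().round(1))
print(status.get_obs()["ft_force"])
```

```text
w14 eye vs expected (stand axes) [-0.0025 -0.0006 -0.0001] roll about hook 0.012 yaw -0.035 925 0.0077
s14 eye vs expected (stand axes) [-0.0015 -0.0018  0.0023] roll about hook -0.006 yaw 0.029 92 0.0102
t14 eye vs expected (stand axes) [-0.0026  0.0001  0.0027] roll about hook 0.008 yaw -0.025 190 0.0062
s14 150 [(-1, -1, 0.0778), (-1, 1, 0.0758), (1, -1, 0.0767), (1, 1, 0.0775)]
w14 1520 [(-1, -1, 0.0773), (-1, 1, 0.0767), (1, -1, 0.0773), (1, 1, 0.0768)]
t14 254 [(-1, -1, 0.1777), (-1, 1, 0.1781), (1, -1, 0.1795), (1, 1, 0.1795)]
s14 560 [(-1, -1, 0.1759), (-1, 1, 0.1773), (1, -1, 0.1771), (1, 1, 0.1774)]
amber 0.0025 23.8
jar 0.0018 1.7
beaker 0.0023 1.6
drop 0.0019 2.2
smalljar 0.0021 2.1
[ 0.54242898  0.00347695 -0.33357206]
```

Run:
```python
from h import *
for n in ["s14","side0","w14","t14","top0"]:
    P=cloud(*load(n)[1:]).reshape(-1,3); 
    Q=P[(P[:,0]>.30)&(P[:,0]<.41)&(P[:,1]>.25)&(P[:,1]<.36)&(P[:,2]>.03)&(P[:,2]<.15)]
    if len(Q): print(n,"amber",len(Q),np.median(Q,0).round(3),Q[:,2].max().round(3))
def discs(n,g,z0,z1):
    im,d,i=load(n); P=cloud(d,i).reshape(-1,3); a,b=np.cos(g[2]),np.sin(g[2]); L=(P-[g[0],g[1],0])@np.array([[a,-b,0],[b,a,0],[0,0,1]])
    m=(abs(L[:,0])<.03)&(abs(L[:,1])<.047)&(L[:,2]>z0)&(L[:,2]<z1); print(n,"specimen-height points",m.sum(),L[m].mean(0).round(3))
discs("w14",(.5636,.3303,-.2918),.055,.066); discs("t14",(.5865,-.32,.348),.121,.133); discs("s14",(.5865,-.32,.348),.121,.133)
```

```text
s14 amber 682 [0.349 0.296 0.085] 0.142
side0 amber 689 [0.349 0.296 0.084] 0.142
w14 amber 5413 [0.366 0.323 0.097] 0.141
t14 amber 519 [0.356 0.301 0.095] 0.143
top0 amber 616 [0.355 0.304 0.097] 0.144
w14 specimen-height points 271 [0.001 0.005 0.062]
t14 specimen-height points 128 [-0.004  0.     0.128]
s14 specimen-height points 180 [-0.001  0.     0.127]
```

The amber bottle hasn't moved, both baskets hang level with their specimens inside, and the gripper is clear. I'm handing in.

```bash
python3 -c "
from station import finish_job
print(finish_job())"
```

```text
the job is handed in; nothing more can be done
None
```

I handed the job in at about 26 s: the deep basket hangs on the high hook and the shallow basket on the low hook, both level from their eyes with the specimens still in them, and the bottles, jars and beaker standing where they were.

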